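# Load the dead-weight tester

## Task

Load the dead-weight pressure tester for the next calibration point: thread the three loose steel disc weights over the upright pin of its carrier, the widest at the bottom, then the middle one, then the smallest, and last put the knobbed steel cap, hollow side down, over the pin on top of the stack. Lower each piece until it rests flat before you let go of it, never drop it, and leave the two blue gas detectors where they lie.

Things in the scene. Friction and masses are not known exactly. Their poses are not given: they have to be found in the camera images.
- weight_large (a point): centre (half-way up, on the axis) of the widest disc weight: bare steel ring 64 mm in diameter, 16 mm thick, with a 24 mm through hole, lying flat on the bench; z along its axis, up. Taken by its rim from above. About 0.34 kg.
- weight_medium (a point): centre (half-way up, on the axis) of the middle disc weight: bare steel ring 52 mm in diameter, 16 mm thick, with a 24 mm through hole, lying flat on the bench; z along its axis, up. Taken by its rim from above. About 0.21 kg.
- weight_small (a point): centre (half-way up, on the axis) of the smallest disc weight: bare steel ring 40 mm in diameter, 16 mm thick, with a 24 mm through hole, lying flat on the bench; z along its axis, up. Taken by its rim from above. About 0.10 kg.
- cap (a point): centre (half-way up, on the axis) of the steel cap, 34 mm tall in all, standing on the bench hollow side down: a skirt 36 mm in diameter and 18 mm high, with a blind hole 23 mm wide and 14 mm deep in its underside, and on top a knurled knob 24 mm in diameter and 16 mm high to hold it by; z up. About 0.09 kg.
- carrier (a point): centre of the top face of the tester's carrier plate, 105 mm above the bench, at the foot of the pin; z up. The plate is a dark steel disc 50 mm in diameter, 6 mm thick, on a 36 mm column; from it rises a fixed steel pin 14 mm in diameter and 56 mm tall, whose top 10 mm taper to 6 mm. The three weights will stand 48 mm high on the plate.
- tester: dead-weight tester, fixed: a grey box with its top 55 mm above the bench; origin on the bench straight below the carrier. In its frame the box spans x -75 to 75 and y -70 to 240 mm; a green dial gauge 84 mm across stands at y 190 mm, its top 207 mm above the bench; a hand screw sticks out to x 129 mm.
- detector_a: blue gas detector lying on the bench, a box 150 by 75 by 50 mm (fittings to 68 mm high, 22 mm nozzle at the +x end), origin in the middle of its underside, x along its length; not to be disturbed
- detector_b: a second blue gas detector, the same, not to be disturbed
Things that resemble listed ones, but are neither listed nor needed, are in the scene too. Leave any red or turquoise look-alike of the part that bears weight_large alone. What is shaped like the part that bears weight_small but green or purple is not meant.

How it is judged:
By the outcome, as a careful person would: the job done as asked, in the order asked, and still so for the second after the job is handed in, with the robot touching nothing.
It also fails if it takes over 102 s, if anything falls off the work surface, if the arm or the gripper's body presses on something with over 40 N, if the wrist force passes 120 N, or if a joint passes its speed limit or range.

## Robot

A 6-joint arm with a two-finger parallel gripper is mounted at the origin on the work surface. World frame = base frame: x ahead of the robot, y to its left, z up, the work surface at z = 0. Lengths are in m, angles in rad, forces in N, time in s.
With the tool pointing down it reaches from about 0.375 to 0.9 m from the base axis. Payload 3.1 kg.
Tool frame: the origin (TCP) lies at the centre of the arm's flange, where the gripper is bolted on; the fingertips stand 173 mm ahead of it and the grasp point (between the pads) lies 155 mm ahead of it (tip_extent is the distance from the TCP to the fingertips, in m); z points along the fingers, y is the direction in which the jaws open and shut (so a half turn about z gives the same grasp; the last joint's range is limited). The gripper opens to 85 mm and grips with 20 to 120 N. Pads are 22 mm wide; open, the fingers measure 114 mm over their backs; the gripper's body (76 mm by 85 mm) begins 54 mm behind the grasp point. The pads swing forward as they close: fully open they stand 13 mm farther back than shut.
Start: joints at [1.05, 0.527, 1.433, -0, 1.181, -0.178], TCP at [0.209, 0.589, 0.405] pointing down, gripper open.
Joint ranges: [-3.08, 3.08], [-0.75, 2.2], [0.22, 2.44], [-1.43, 4.57], [0, 2.65], [-2.85, 2.85]. Speed limits (rad/s): [2.79, 2.79, 3.14, 3.14, 3.14, 3.14].

## Interface

Orientations are given as a unit quaternion [x, y, z, w].
In Python, from station import sense, snapshot, sign_off, tip_extent gives the robot as it stands. The module is installed in compiled form; this text tells all that it offers.
- The arm moves only by the tool servo_tool, never from a script. Its argument "rows" is a list of rows, each a list of 3 entries, a list of its own where there are three numbers: the shift along the tool's x, y, z in mm, then the turn about the tool's z in degrees, then the opening, from -1 (shut) to 1 (fully open), so that 0 is half open. A call has 1 to 8 rows; each row is the pose to reach, as a shift and turn from the pose measured when the call began, along the tool's axes at that moment; what a row does not reach only later rows make up. A row lasts 1/10 s, in which the tool goes at most 50 mm and 8.59 degrees, less where a joint would pass 70% of its speed; a pose out of reach is approached as far as the arm can. A call with a gripper value outside its range is refused whole. The fingers move at their own pace and stop on an object; "force" is the grip in N (left out, the last holds). Time passes only in rows, so rows that repeat a pose let the fingers close. It gives the time, the measured TCP pose, the force and the opening at its end, in the units of the state.
- sense(): the state, without advancing time (a new reading comes with each control period).
- snapshot(name): name is "side" or "top" or "wrist"; returns a dict with "image" (480x640x3 uint8, blue, green, red), "z_map" (480x640 float32, m along the optical axis (not along the pixel's ray), 0 where there is no reading), "vertical_fov" (degrees; the focal length in pixels is half the picture's height over the tangent of half this angle, whatever the lens; pixels are square), "cx", "cy" (the principal point, pixels), "cam_to_world" (4x4, takes a point from camera to world coordinates). Camera axes: x right, y down, z forward; pixel columns grow to the right and rows downward; lengths in m; the calibration is good to about 2 mm. The wrist camera is an equidistant fisheye: a pixel r from the principal point sees the ray r / f radians off the axis. A picture is of the moment at which its call begins.
- sign_off(): hands the job in, once; it reports no verdict.
The state is a dict: "t": time; "q": joint angles; "qd": joint speeds; "tau": joint torques, N m; "tcp_pos": TCP position; "tool_rot": TCP orientation; "force": force on the tool from outside, world axes, zero at the start; "ft_torque": the same for the moment, N m; "finger_gap": opening from 0.0 (shut) to 1.0 (fully open).
Only numpy, scipy, OpenCV 4.12 (cv2) and the standard library are available. Lean on these libraries where they do the work, as an engineer would, in place of code of your own. Each camera call takes 0.05 s, during which the arm holds its last target. There are 200 camera calls.

## Working session

There is one attempt and no reset: what is moved stays moved. The work goes in short steps, Python scripts to look and compute and a tool call to move; the robot and the scene stay as the last step left them, time stands still between calls to the robot, and variables do not carry over. Pictures are saved under pics/ and viewed, about 12 in all and at most 16, crops included, and the job is handed in when it is done.

Besides the shell and the picture viewer there is one more tool, called by a JSON object that holds its "api" and its "payload". servo_tool: Moves the arm, as the interface text tells. Its arguments: {"type":"object","properties":{"rows":{"type":"array"},"force":{"type":"number"}},"required":["rows"]}

```bash
mkdir -p pics; cat > h.py <<'E'
import numpy as np, cv2
from station import sense, snapshot
def snap(name,fn=None):
    s=snapshot(name); s['f']=240/np.tan(np.radians(s['vertical_fov'])/2); s['name']=name
    if fn: cv2.imwrite('pics/'+fn,s['image'])
    return s
def ray(s,u,v):
    x,y=u-s['cx'],v-s['cy']
    if s['name']=='wrist':
        r=np.hypot(x,y)+1e-9; t=r/s['f']; d=np.array([np.sin(t)*x/r,np.sin(t)*y/r,np.cos(t)])
    else: d=np.array([x/s['f'],y/s['f'],1.])
    M=np.array(s['cam_to_world']); return M[:3,3],M[:3,:3]@d
def onplane(s,u,v,z):
    o,d=ray(s,u,v); return o+d*(z-o[2])/d[2]
def cloud(s):
    v,u=np.mgrid[:480,:640]; x,y=u-s['cx'],v-s['cy']; z=s['z_map']
    if s['name']=='wrist':
        r=np.hypot(x,y)+1e-9; t=r/s['f']; k=np.tan(t)/r; P=np.dstack([x*k*z,y*k*z,z])
    else: P=np.dstack([x/s['f']*z,y/s['f']*z,z])
    M=np.array(s['cam_to_world']); W=P@M[:3,:3].T+M[:3,3]; W[z==0]=np.nan; return W
E
python3 - <<'E'
from h import *
print(sense())
for n in('top','side'):
    s=snap(n,n+'0.png'); print(n,s['f'],s['cx'],s['cy'],np.round(s['cam_to_world'],3).tolist())
E
```

```text
{'t': 0.0, 'q': array([ 1.05048970e+00,  5.28465662e-01,  1.43389727e+00,  7.40850727e-06,
        1.18139537e+00, -1.78507146e-01]), 'qd': array([-0.00100779, -0.00043133,  0.00114003,  0.0002515 ,  0.00069881,
       -0.00074997]), 'tau': array([-2.23217874e-03, -4.42361140e+01, -1.78023487e+01, -4.25523904e-04,
        8.43916554e-03,  9.45591808e-06]), 'tcp_pos': array([0.20929207, 0.58855246, 0.40373512]), 'tool_rot': array([ 1.70070339e-01,  9.85431331e-01, -1.01622559e-03, -3.73914099e-04]), 'force': array([0.29936509, 0.02922556, 0.49755906]), 'ft_torque': array([-0.00331392,  0.04057545,  0.00790956]), 'finger_gap': 1.0002447659517246}
top 606.3264212125695 315.5304007066177 238.34663942005974 [[0.004, -0.991, 0.137, 0.434], [-1.0, -0.004, 0.001, -0.13], [-0.001, -0.137, -0.991, 1.288], [0.0, 0.0, 0.0, 1.0]]
side 473.006651923397 324.7875802169864 232.7956519707738 [[0.708, -0.403, 0.58, 0.065], [-0.706, -0.385, 0.594, -0.666], [-0.016, -0.83, -0.557, 0.607], [0.0, 0.0, 0.0, 1.0]]
```

View pics/top0.png

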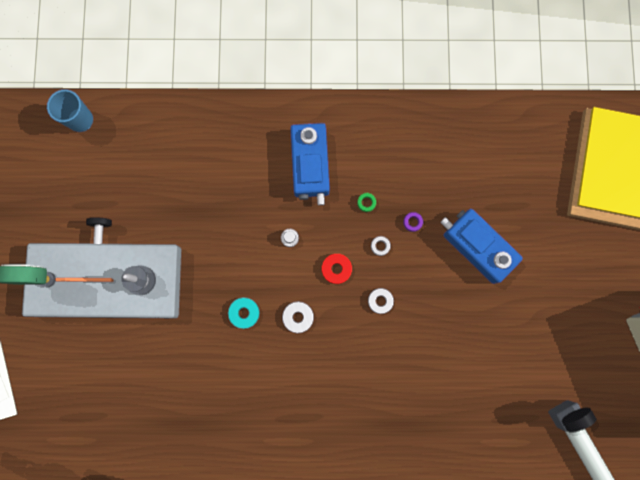

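View pics/side0.png

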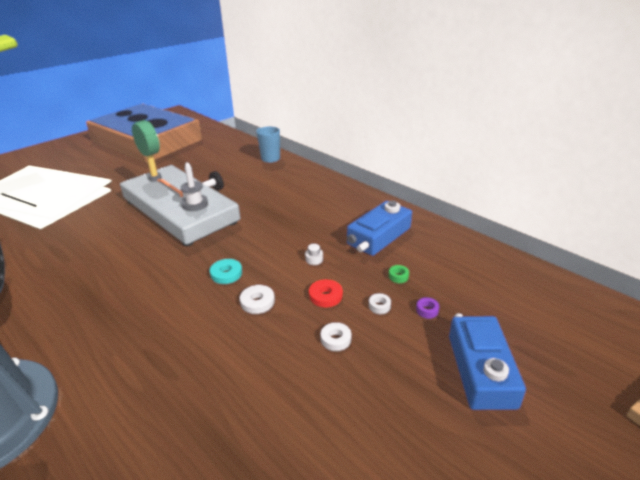

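Top view shows white rings at (298,317), (381,301) and (381,245). The cap is at (290,238), the carrier pin near (137,279). The coloured rings are red (337,268), turquoise (243,313), green (367,202) and purple (413,222), all look-alikes to leave alone. The bare-steel white rings fit the description. I'll measure next and confirm with a crop.

```bash
python3 - <<'E'
from h import *
import station
te=station.tip_extent; print('tip',te() if callable(te) else te)
for n,win in(('top',{'L':(298,317,22,.016),'M':(381,301,18,.016),'S':(381,245,14,.016),'cap':(290,238,14,.034)}),('side',{'L':(257,299,24,.016),'M':(336,337,22,.016),'S':(379,304,17,.016),'cap':(314,254,14,.034)})):
    s=snap(n); W=cloud(s); im=s['image'].astype(int)
    m=((im.min(2)>110)&(im.max(2)-im.min(2)<40))
    for k,(u,v,r,z) in win.items():
        q=W[v-r:v+r+1,u-r:u+r+1].reshape(-1,3); mm=m[v-r:v+r+1,u-r:u+r+1].ravel()
        q=q[mm&np.isfinite(q[:,2])]
        t=q[np.abs(q[:,2]-z)<.004]
        c,rad=cv2.minEnclosingCircle((t[:,:2]*1000).astype(np.float32))
        print(n,k,len(t),np.round(c,1),'r',round(rad,1),'z',np.round(np.median(t[:,2])*1e3,1))
    H=W.reshape(-1,3); H=H[np.isfinite(H[:,2])]
    near=(abs(H[:,1]-.24)<.1)&(abs(H[:,0]-.4)<.12)
    for a,b,nm in((.098,.109,'plate'),(.12,.150,'pin'),(.15,.17,'pintop')):
        t=H[near&(H[:,2]>a)&(H[:,2]<b)]
        if len(t)>3:
            c,rad=cv2.minEnclosingCircle((t[:,:2]*1000).astype(np.float32)); print(n,nm,len(t),np.round(c,1),round(rad,1),np.round(np.median(t,0)*1e3,1))
    if n=='top': cv2.imwrite('pics/crop.png',cv2.resize(s['image'][190:340,100:430],(792,360),interpolation=cv2.INTER_CUBIC))
E
```

```text
tip 0.1734
top L 486 [444.9 -92. ] r 31.7 z 15.0
top M 302 [ 479.4 -265.2] r 25.8 z 15.0
top S 140 [ 596.  -265.9] r 20.1 z 15.1
top cap 82 [612.  -73.3] r 11.6 z 33.6
top plate 238 [515.7 226.8] 25.5 [506.6 223.1 103.2]
top pin 30 [515.  224.2] 6.3 [513.8 221.  137.3]
top pintop 30 [515.7 224.8] 5.9 [516.3 224.  156.6]
side L 546 [445.  -91.8] r 33.6 z 15.0
side M 438 [ 477.8 -264.8] r 26.7 z 14.9
side S 179 [ 595.1 -266.2] r 20.7 z 14.6
side cap 66 [609.7 -72.9] r 12.7 z 32.7
side plate 138 [514.6 226.6] 24.5 [505.8 221.1 103.6]
side pin 75 [514.1 225.8] 8.1 [512.9 222.8 134.5]
side pintop 25 [514.3 225.9] 6.5 [515.2 225.  154.2]
```

View pics/crop.png

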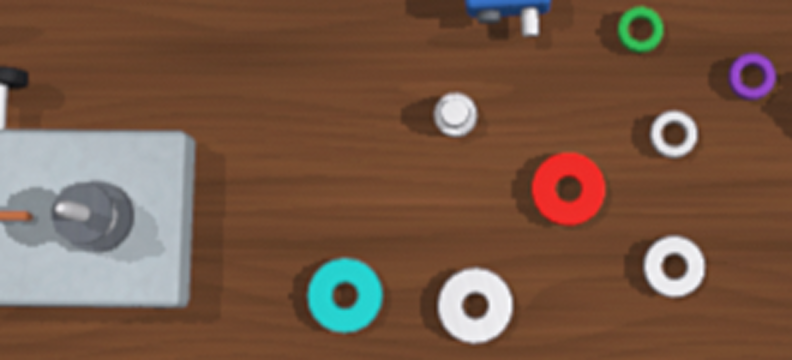

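The crop confirms it: three bare-steel rings and the knobbed cap stand clear of the coloured ones. I'll raise the tool, move over the large weight and check how the fingertip extent depends on opening.

```bash
cat >> h.py <<'E'
from scipy.spatial.transform import Rotation as R
import station
L=(.445,-.092);M=(.479,-.265);S=(.5955,-.266);C=(.611,-.073);P=(.515,.226)
def to(*pts):
    s=sense(); r=R.from_quat(s['tool_rot'])
    te=station.tip_extent; te=te() if callable(te) else te
    print('t',round(s['t'],2),'tcp',np.round(s['tcp_pos']*1e3,1),'gap',round(s['finger_gap'],3),'F',np.round(s['force'],1),'tip',te,'tilt',np.round(np.degrees(np.arccos(-r.as_matrix()[2,2])),2))
    for p in pts: print(np.round(r.inv().apply(np.array(p)-s['tcp_pos'])*1e3,1))
E
python3 -c "
from h import *
to((*P,.47),(*L,.47),(*L,.30))"
```

```text
t 0.2 tcp [209.3 588.7 404.1] gap 1.0 F [0.4 0.6 0.5] tip 0.1734 tilt 0.08
[-409.5 -239.3  -65.7]
[-450.1 -562.4  -65.2]
[-450.2 -562.2  104.8]
```

{"api": "servo_tool", "payload": {"rows": [[[0, 0, -50], 0, 0.5], [[-100, -30, -65], 0, 0.5], [[-410, -240, -65], 0, 0.5], [[-410, -240, -65], 0, 0.5], [[-410, -240, -65], 0, 0.5], [[-410, -240, -65], 0, 0.5], [[-410, -240, -65], 0, 0.5], [[-410, -240, -65], 0, 0.5]], "force": 50}}

```text
t: 1.0
tcp_pos: [0.4369, 0.323, 0.4669]
tool_rot: [0.17, 0.985, -0.001, -0.0]
force: [0.6, 0.4, 0.3]
finger_gap: 0.754
```

```bash
python3 -c "
from h import *
to((*P,.47),(*L,.30))"
```

```text
t 1.0 tcp [436.9 323.  466.9] gap 0.754 F [0.6 0.4 0.3] tip 0.1734 tilt 0.07
[-106.1  -65.2   -3. ]
[-146.7 -388.1  167.4]
```

{"api": "servo_tool", "payload": {"rows": [[[-147, -388, 0], 0, 1], [[-147, -388, 0], 0, 1], [[-147, -388, 0], 0, 1], [[-147, -388, 80], 0, 1], [[-147, -388, 167], 0, 1], [[-147, -388, 167], 0, 1], [[-147, -388, 167], 0, 1], [[-147, -388, 167], 0, 1]]}}

```text
t: 1.8
tcp_pos: [0.4438, -0.0389, 0.3378]
tool_rot: [0.17, 0.985, -0.001, 0.0]
force: [1.9, -0.3, -0.4]
finger_gap: 0.997
```

```bash
python3 - <<'E'
from h import *
to((*L,.30),(*L,.195))
s=snap('side','side1.png'); W=cloud(s)
H=W.reshape(-1,3); t=sense()['tcp_pos']
k=(np.hypot(H[:,0]-t[0],H[:,1]-t[1])<.08)&(H[:,2]>.05)&(H[:,2]<.3)
print(np.round(np.sort(H[k][:,2])[:25],4)); print(np.round(H[k][np.argsort(H[k][:,2])[:25:3]],4))
E
```

```text
t 1.8 tcp [443.8 -38.9 337.8] gap 0.997 F [ 1.9 -0.3 -0.4] tip 0.1734 tilt 0.09
[-18.9 -49.6  37.9]
[-18.8 -49.5 142.9]
[0.1759 0.1766 0.1766 0.1768 0.1768 0.1771 0.1774 0.1778 0.1779 0.178
 0.178  0.1781 0.1784 0.1784 0.1786 0.1786 0.1786 0.1786 0.1787 0.1788
 0.1789 0.1789 0.1789 0.1789 0.179 ]
[[ 0.4561  0.0068  0.1759]
 [ 0.4272 -0.0823  0.1768]
 [ 0.4214 -0.082   0.1774]
 [ 0.4316 -0.0851  0.178 ]
 [ 0.4355 -0.0855  0.1784]
 [ 0.4287 -0.0835  0.1786]
 [ 0.4497  0.0064  0.1787]
 [ 0.4627  0.0029  0.1789]
 [ 0.4337 -0.0852  0.179 ]]
```

View pics/side1.png

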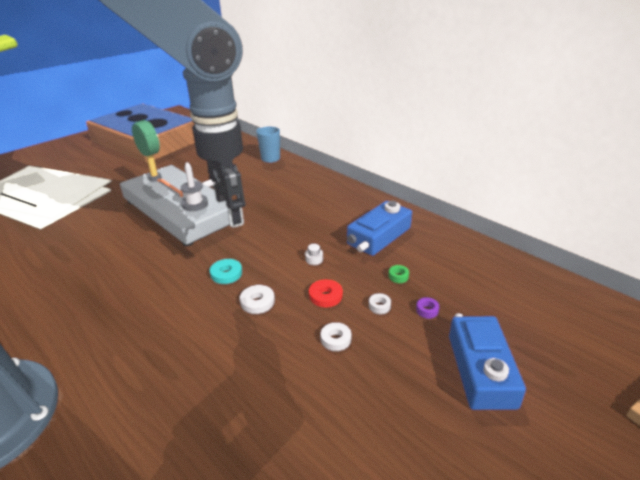

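The fingertips are 161 mm ahead when open, so 173 mm is the shut value. The tool is clear of everything, so I'll descend on the large weight.

{"api": "servo_tool", "payload": {"rows": [[[-19, -50, 38], 0, 1], [[-19, -50, 70], 0, 1], [[-19, -50, 105], 0, 1], [[-19, -50, 140], 0, 1], [[-19, -50, 155], 0, 1], [[-19, -50, 163], 0, 1], [[-19, -50, 167], 0, 1], [[-19, -50, 167], 0, 1]]}}

```text
t: 2.65
tcp_pos: [0.4444, -0.0974, 0.1676]
tool_rot: [0.172, 0.985, -0.002, -0.002]
force: [-0.1, 0.2, 0.2]
finger_gap: 1.0
```

```bash
python3 - <<'E'
from h import *
to((*L,.17))
s=snap('wrist','w1.png')
E
```

```text
t 2.65 tcp [444.4 -97.4 167.6] gap 1.0 F [-0.1  0.2  0.2] tip 0.1734 tilt 0.3
[ 1.3  5.3 -2.4]
```

View pics/w1.png

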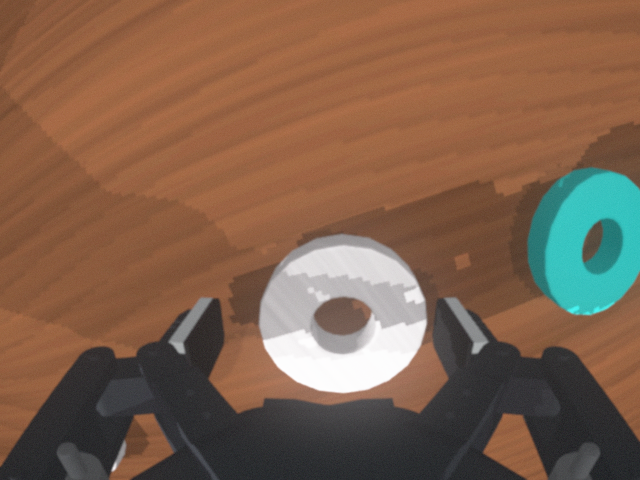

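The wrist view shows the ring at (343,315), between the pads and about 5 mm toward the right one. I'll centre it, then close.

{"api": "servo_tool", "payload": {"rows": [[[1, 5, -2], 0, 1], [[1, 5, -2], 0, 1], [[1, 5, -2], 0, 1], [[1, 5, -2], 0, 0.2], [[1, 5, -2], 0, 0.2], [[1, 5, -2], 0, 0.2], [[1, 5, -2], 0, 0.2], [[1, 5, -2], 0, 0.2]], "force": 50}}

```text
t: 3.5
tcp_pos: [0.4453, -0.0924, 0.1706]
tool_rot: [0.171, 0.985, -0.002, -0.001]
force: [0.4, 0.7, 6.3]
finger_gap: 0.719
```

```bash
python3 -c "
from h import *
to((*L,.17),(*L,.37),(*P,.37))"
```

```text
t 3.5 tcp [445.3 -92.4 170.6] gap 0.719 F [0.4 0.7 6.3] tip 0.1734 tilt 0.27
[0.4 0.2 0.6]
[   0.7   -0.7 -199.4]
[  42.2  322.3 -200.8]
```

{"api": "servo_tool", "payload": {"rows": [[[0, 0, -5], 0, 0.2], [[0, 0, -30], 0, 0.2], [[0, 0, -70], 0, 0.2], [[0, 0, -110], 0, 0.2], [[0, 0, -160], 0, 0.2], [[0, 0, -200], 0, 0.2], [[0, 0, -200], 0, 0.2], [[0, 0, -200], 0, 0.2]]}}

```text
t: 4.3
tcp_pos: [0.4452, -0.0913, 0.3708]
tool_rot: [0.171, 0.985, -0.002, -0.001]
force: [-0.8, -0.2, -3.5]
finger_gap: 0.713
```

```bash
python3 -c "
from h import *
to((*P,.37),(*P,.30))"
```

```text
t 4.3 tcp [445.2 -91.3 370.8] gap 0.713 F [-0.8 -0.2 -3.5] tip 0.1734 tilt 0.26
[ 41.6 322.2  -0.6]
[ 41.5 322.6  69.4]
```

{"api": "servo_tool", "payload": {"rows": [[[5, 40, 0], 0, 0.2], [[11, 85, 0], 0, 0.2], [[17, 130, 0], 0, 0.2], [[24, 180, 0], 0, 0.2], [[30, 230, 0], 0, 0.2], [[36, 275, 0], 0, 0.2], [[40, 310, 0], 0, 0.2], [[42, 322, 0], 0, 0.2]]}}

```text
t: 5.1
tcp_pos: [0.514, 0.2289, 0.3661]
tool_rot: [0.17, 0.985, -0.003, -0.003]
force: [-0.1, -0.7, -4.5]
finger_gap: 0.714
```

{"api": "servo_tool", "payload": {"rows": [[[0, 0, 0], 0, 0.2], [[0, 0, 0], 0, 0.2]]}}

```text
t: 5.3
tcp_pos: [0.5129, 0.2283, 0.3636]
tool_rot: [0.17, 0.985, -0.004, -0.006]
force: [0.3, -0.6, -4.1]
finger_gap: 0.713
```

```bash
python3 - <<'E'
from h import *
to((*P,.37),(*P,.2756))
s=snap('wrist','w2.png')
E
```

```text
t 5.3 tcp [512.9 228.3 363.6] gap 0.713 F [ 0.3 -0.6 -4.1] tip 0.1734 tilt 0.86
[-2.6 -1.6 -6.4]
[-3.7 -0.6 87.9]
```

View pics/w2.png

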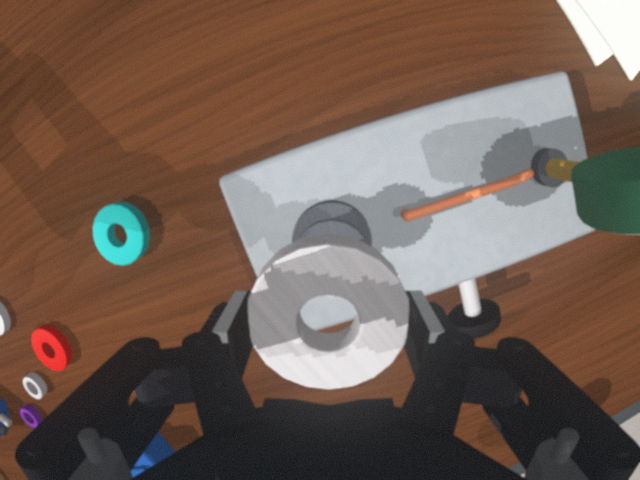

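The large weight is level in the jaws. The pin sits behind it in the fisheye view, with the carrier's edge at (333,225). I'll align and lower it to just above the pin tip.

{"api": "servo_tool", "payload": {"rows": [[[-3, -1, 5], 0, 0.2], [[-3, -1, 10], 0, 0.2], [[-3, -1, 12], 0, 0.2], [[-3, -1, 12], 0, 0.2], [[-3, -1, 12], 0, 0.2], [[-3, -1, 12], 0, 0.2], [[-3, -1, 12], 0, 0.2], [[-3, -1, 12], 0, 0.2]]}}

```text
t: 6.15
tcp_pos: [0.5155, 0.2258, 0.3524]
tool_rot: [0.17, 0.985, -0.004, -0.005]
force: [0.8, -0.8, -3.0]
finger_gap: 0.72
```

```bash
python3 - <<'E'
from h import *
to((*P,.35),(*P,.2756))
for n in('side','top'):
    s=snap(n,n+'2.png'); W=cloud(s).reshape(-1,3); W=W[np.isfinite(W[:,2])]
    t=W[(np.hypot(W[:,0]-.515,W[:,1]-.226)<.04)&(W[:,2]>.172)&(W[:,2]<.200)]
    print(n,len(t),np.round(np.percentile(t,[2,98],axis=0)*1e3,1) if len(t) else '')
s=cv2.imread('pics/side2.png'); cv2.imwrite('pics/side2c.png',cv2.resize(s[110:260,100:300],(800,600),interpolation=cv2.INTER_CUBIC))
E
```

```text
t 6.15 tcp [515.5 225.8 352.4] gap 0.72 F [ 0.8 -0.8 -3. ] tip 0.1734 tilt 0.76
[ 0.5 -0.   2.4]
[-0.1  0.7 76.8]
side 315 [[480.9 189.2 182.2]
 [539.9 256.3 198.4]]
top 289 [[482.9 194.8 183.1]
 [543.3 240.5 199.4]]
```

View pics/side2c.png

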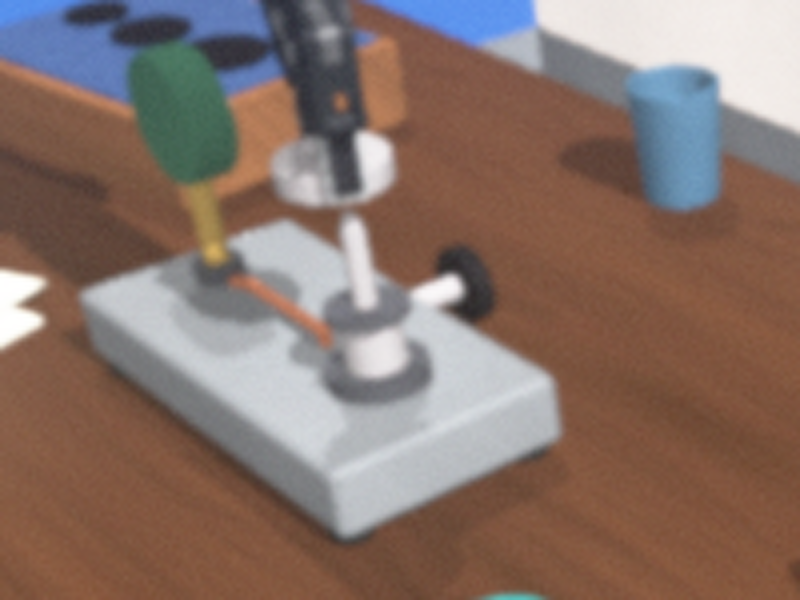

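The side crop shows the ring level above the pin, slightly off in x. Tilt shifts the grasp point, so I'll aim with the grasp point instead of the TCP.

```bash
cat >> h.py <<'E'
def to(*pts,h=.165):
    s=sense(); r=R.from_quat(s['tool_rot']); m=r.as_matrix(); g=s['tcp_pos']+m[:,2]*h
    print('t',round(s['t'],2),'tcp',np.round(s['tcp_pos']*1e3,1),'grasp',np.round(g*1e3,1),'gap',round(s['finger_gap'],3),'F',np.round(s['force'],1),'toolz',np.round(m[:,2],4),'jaw',np.round(m[:,1],2))
    for p in pts: print(np.round(m.T@(np.array(p)-[0,0,h]-g)*1e3,1))
E
python3 -c "
from h import *
to((*P,.35),(*P,.2756))"
```

```text
t 6.25 tcp [515.5 225.9 352.3] grasp [513.6 224.9 187.3] gap 0.715 F [ 0.3 -0.3 -2.9] toolz [-0.012  -0.0058 -0.9999] jaw [ 0.34  0.94 -0.01]
[-1.   1.5  2.3]
[-1.7  2.3 76.7]
```

{"api": "servo_tool", "payload": {"rows": [[[-2, 3, 2], 0, 0.2], [[-2, 3, 4], 0, 0.2], [[-2, 3, 15], 0, 0.2], [[-2, 3, 30], 0, 0.2], [[-2, 3, 45], 0, 0.2], [[-2, 3, 60], 0, 0.2], [[-2, 3, 70], 0, 0.2], [[-2, 3, 70], 0, 0.2]]}}

```text
t: 7.05
tcp_pos: [0.5169, 0.2274, 0.2803]
tool_rot: [0.17, 0.985, -0.005, -0.007]
force: [-0.4, -0.3, -3.8]
finger_gap: 0.718
```

```bash
python3 -c "
from h import *
to((*P,.2756))"
```

```text
t 7.05 tcp [516.9 227.4 280.3] grasp [514.2 226.3 115.3] gap 0.718 F [-0.4 -0.3 -3.8] toolz [-0.0163 -0.0068 -0.9998] jaw [ 0.34  0.94 -0.01]
[-0.9  0.1  4.7]
```

{"api": "servo_tool", "payload": {"rows": [[[-1, 0, 2], 0, 0.2], [[-1, 0, 3], 0, 0.2], [[-1, 0, 4], 0, 0.2], [[-1, 0, 4.5], 0, 0.2], [[-1, 0, 5], 0, 0.2], [[-1, 0, 5.5], 0, 0.2], [[-1, 0, 5.5], 0, 0.2], [[-1, 0, 5.5], 0, 0.2]]}}

```text
t: 7.85
tcp_pos: [0.5178, 0.2271, 0.2757]
tool_rot: [0.17, 0.985, -0.005, -0.007]
force: [-2.8, -0.9, 6.7]
finger_gap: 0.713
```

```bash
python3 -c "
from h import *
to((*P,.2756))"
```

```text
t 7.85 tcp [517.8 227.1 275.7] grasp [515.3 226.  110.7] gap 0.713 F [-2.8 -0.9  6.7] toolz [-0.0152 -0.0066 -0.9999] jaw [ 0.34  0.94 -0.01]
[ 0.3 -0.1  0.1]
```

Contact is at +6.7 N, so the weight is resting. I'll open slowly and rise.

{"api": "servo_tool", "payload": {"rows": [[[0, 0, 0], 0, 0.5], [[0, 0, 0], 0, 0.6], [[0, 0, 0], 0, 0.8], [[0, 0, 0], 0, 0.9], [[0, 0, 0], 0, 0.9], [[0, 0, -20], 0, 0.9], [[0, 0, -60], 0, 0.9], [[0, 0, -90], 0, 0.9]]}}

```text
t: 8.65
tcp_pos: [0.5194, 0.2277, 0.367]
tool_rot: [0.17, 0.985, -0.004, -0.007]
force: [0.5, 0.6, 0.2]
finger_gap: 0.95
```

```bash
python3 - <<'E'
from h import *
to((*M,.37),(*M,.1745))
for n in('side','top'):
    s=snap(n,n+'3.png'); W=cloud(s).reshape(-1,3); W=W[np.isfinite(W[:,2])]
    t=W[(np.hypot(W[:,0]-.515,W[:,1]-.226)<.036)&(W[:,2]>.114)&(W[:,2]<.125)]
    if len(t): print(n,len(t),np.round(np.percentile(t,[2,98],axis=0)*1e3,1), np.linalg.lstsq(np.c_[t[:,:2],np.ones(len(t))],t[:,2],rcond=None)[0])
E
```

```text
t 8.65 tcp [519.4 227.7 367. ] grasp [516.9 226.7 202. ] gap 0.95 F [0.5 0.6 0.2] toolz [-0.0149 -0.0065 -0.9999] jaw [ 0.34  0.94 -0.01]
[-129.1 -475.9    0.7]
[-131.4 -473.8  196.2]
side 318 [[483.1 195.7 114.2]
 [541.8 254.  123.1]] [0.01591712 0.03146319 0.10416231]
top 341 [[484.6 195.7 115.2]
 [544.6 249.1 124.2]] [-0.00206808  0.00531149  0.11936423]
```

The large weight is flat on the plate, top about 120 mm, centred near (514,225). Next is the medium weight.

{"api": "servo_tool", "payload": {"rows": [[[-12, -44, 0], 0, 1], [[-24, -88, 0], 0, 1], [[-36, -132, 0], 0, 1], [[-49, -180, 20], 0, 1], [[-61, -225, 40], 0, 1], [[-74, -270, 60], 0, 1], [[-80, -290, 70], 0, 1], [[-80, -290, 70], 0, 1]]}}

```text
t: 9.55
tcp_pos: [0.4978, -0.0753, 0.2991]
tool_rot: [0.173, 0.985, -0.003, -0.004]
force: [1.1, -0.5, 0.0]
finger_gap: 1.004
```

```bash
python3 -c "
from h import *
to((*M,.1745))"
```

```text
t 9.55 tcp [497.8 -75.3 299.1] grasp [496.3 -75.9 134.2] gap 1.004 F [ 1.1 -0.5  0. ] toolz [-0.0094 -0.0035 -1.    ] jaw [ 0.34  0.94 -0.01]
[ -49.  -182.9  125.5]
```

{"api": "servo_tool", "payload": {"rows": [[[-12, -45, 20], 0, 1], [[-24, -90, 40], 0, 1], [[-36, -135, 60], 0, 1], [[-46, -170, 80], 0, 1], [[-49, -183, 95], 0, 1], [[-49, -183, 105], 0, 1], [[-49, -183, 105], 0, 1], [[-49, -183, 105], 0, 1]]}}

```text
t: 10.35
tcp_pos: [0.4808, -0.2625, 0.195]
tool_rot: [0.172, 0.985, -0.002, -0.005]
force: [-0.8, 0.2, -0.8]
finger_gap: 1.0
```

```bash
python3 -c "
from h import *
to((*M,.173))"
```

```text
t 10.35 tcp [ 480.8 -262.5  195. ] grasp [ 479.1 -262.9   30.1] gap 1.0 F [-0.8  0.2 -0.8] toolz [-0.0105 -0.0022 -0.9999] jaw [ 0.34  0.94 -0.01]
[-0.8 -1.9 22.1]
```

{"api": "servo_tool", "payload": {"rows": [[[-1, -2, 12], 0, 1], [[-1, -2, 18], 0, 1], [[-1, -2, 22], 0, 1], [[-1, -2, 22], 0, 0.4], [[-1, -2, 22], 0, 0], [[-1, -2, 22], 0, 0], [[-1, -2, 22], 0, 0], [[-1, -2, 22], 0, 0]]}}

```text
t: 11.15
tcp_pos: [0.4809, -0.2649, 0.1737]
tool_rot: [0.172, 0.985, -0.002, -0.005]
force: [-0.0, 0.3, 6.9]
finger_gap: 0.58
```

```bash
python3 -c "
from h import *
to((*M,.173))"
```

```text
t 11.15 tcp [ 480.9 -264.9  173.7] grasp [ 479.3 -265.3    8.7] gap 0.58 F [-0.   0.3  6.9] toolz [-0.01   -0.0026 -0.9999] jaw [ 0.34  0.94 -0.01]
[0.4 0.2 0.7]
```

{"api": "servo_tool", "payload": {"rows": [[[0, 0, -5], 0, 0], [[0, 0, -30], 0, 0], [[0, 0, -70], 0, 0], [[0, 0, -120], 0, 0], [[0, 0, -165], 0, 0], [[0, 0, -210], 0, 0], [[0, 0, -210], 0, 0], [[0, 0, -210], 0, 0]]}}

```text
t: 11.95
tcp_pos: [0.4828, -0.2641, 0.3846]
tool_rot: [0.172, 0.985, -0.003, -0.004]
force: [0.3, -0.5, -2.7]
finger_gap: 0.583
```

```bash
python3 -c "
from h import *
to((*P,.385))"
```

```text
t 11.95 tcp [ 482.8 -264.1  384.6] grasp [ 481.4 -264.8  219.6] gap 0.583 F [ 0.3 -0.5 -2.7] toolz [-0.0083 -0.004  -1.    ] jaw [ 0.34  0.94 -0.01]
[134.4 473.2  -2.6]
```

{"api": "servo_tool", "payload": {"rows": [[[8, 28, 0], 0, 0], [[19, 66, 0], 0, 0], [[31, 110, 0], 0, 0], [[43, 153, -1], 0, 0], [[56, 197, -1], 0, 0], [[67, 236, -1], 0, 0], [[70, 246, -1], 0, 0], [[70, 246, -1], 0, 0]]}}

```text
t: 12.75
tcp_pos: [0.4994, -0.0074, 0.3826]
tool_rot: [0.17, 0.985, -0.003, -0.006]
force: [0.6, -0.8, -1.2]
finger_gap: 0.581
```

```bash
python3 -c "
from h import *
to((*P,.385))"
```

```text
t 12.75 tcp [499.4  -7.4 382.6] grasp [497.2  -8.  217.6] gap 0.581 F [ 0.6 -0.8 -1.2] toolz [-0.0128 -0.0032 -0.9999] jaw [ 0.33  0.94 -0.01]
[ 61.7 226.4  -3.3]
```

{"api": "servo_tool", "payload": {"rows": [[[8, 28, 0], 0, 0], [[19, 70, 0], 0, 0], [[31, 114, 0], 0, 0], [[43, 157, 0], 0, 0], [[54, 200, 0], 0, 0], [[62, 226, 0], 0, 0], [[62, 226, 0], 0, 0], [[62, 226, 0], 0, 0]]}}

```text
t: 13.55
tcp_pos: [0.517, 0.2252, 0.3805]
tool_rot: [0.17, 0.985, -0.004, -0.007]
force: [0.1, 0.5, -1.5]
finger_gap: 0.581
```

```bash
python3 -c "
from h import *
to((*P,.385),(*P,.2947))"
```

```text
t 13.55 tcp [517.  225.2 380.5] grasp [514.6 224.4 215.5] gap 0.581 F [ 0.1  0.5 -1.5] toolz [-0.0147 -0.0048 -0.9999] jaw [ 0.34  0.94 -0.01]
[ 0.2  1.6 -4.5]
[-0.9  2.4 85.8]
```

{"api": "servo_tool", "payload": {"rows": [[[0, 2, 10], 0, 0], [[0, 2, 20], 0, 0], [[-0.5, 2, 30], 0, 0], [[-0.5, 2, 30], 0, 0], [[-0.5, 2, 45], 0, 0], [[-1, 2, 60], 0, 0], [[-1, 2, 76], 0, 0], [[-1, 2, 78], 0, 0]]}}

```text
t: 14.35
tcp_pos: [0.5168, 0.226, 0.3007]
tool_rot: [0.17, 0.985, -0.004, -0.009]
force: [-0.9, 0.0, -1.6]
finger_gap: 0.584
```

```bash
python3 -c "
from h import *
to((*P,.2947))"
```

```text
t 14.35 tcp [516.8 226.  300.7] grasp [513.7 225.  135.7] gap 0.584 F [-0.9  0.  -1.6] toolz [-0.0188 -0.0057 -0.9998] jaw [ 0.34  0.94 -0.01]
[-1.   1.4  6. ]
```

{"api": "servo_tool", "payload": {"rows": [[[-1, 1, 2], 0, 0], [[-1, 1, 4], 0, 0], [[-1, 1, 5], 0, 0], [[-1, 1, 5.5], 0, 0], [[-1, 1, 6], 0, 0], [[-1, 1, 6.5], 0, 0], [[-1, 1, 7], 0, 0], [[-1, 1, 7], 0, 0]]}}

```text
t: 15.15
tcp_pos: [0.5181, 0.2266, 0.2948]
tool_rot: [0.17, 0.985, -0.004, -0.008]
force: [-1.7, -0.4, 5.3]
finger_gap: 0.58
```

```bash
python3 -c "
from h import *
to((*P,.2947))"
```

```text
t 15.15 tcp [518.1 226.6 294.8] grasp [515.1 225.7 129.8] gap 0.58 F [-1.7 -0.4  5.3] toolz [-0.0177 -0.0055 -0.9998] jaw [ 0.34  0.94 -0.01]
[0.2 0.3 0.1]
```

{"api": "servo_tool", "payload": {"rows": [[[0, 0, 0], 0, 0.3], [[0, 0, 0], 0, 0.4], [[0, 0, 0], 0, 0.6], [[0, 0, 0], 0, 0.8], [[0, 0, 0], 0, 0.8], [[0, 0, -20], 0, 0.8], [[0, 0, -55], 0, 0.8], [[0, 0, -75], 0, 0.8]]}}

```text
t: 15.95
tcp_pos: [0.5199, 0.2271, 0.3716]
tool_rot: [0.17, 0.985, -0.004, -0.007]
force: [0.2, 0.2, 0.2]
finger_gap: 0.9
```

```bash
python3 - <<'E'
from h import *
to((*S,.37))
for n in('side','top'):
    s=snap(n,n+'4.png'); W=cloud(s).reshape(-1,3); W=W[np.isfinite(W[:,2])]
    t=W[(np.hypot(W[:,0]-.515,W[:,1]-.226)<.036)&(W[:,2]>.131)&(W[:,2]<.142)&(np.hypot(W[:,0]-.515,W[:,1]-.226)>.009)]
    if len(t): print(n,len(t),np.round(np.percentile(t,[2,98],axis=0)*1e3,1), np.linalg.lstsq(np.c_[t[:,:2],np.ones(len(t))],t[:,2],rcond=None)[0])
s=cv2.imread('pics/side4.png'); cv2.imwrite('pics/side4c.png',cv2.resize(s[110:260,100:300],(800,600),interpolation=cv2.INTER_CUBIC))
E
```

```text
t 15.95 tcp [519.9 227.1 371.6] grasp [517.3 226.3 206.6] gap 0.9 F [0.2 0.2 0.2] toolz [-0.0155 -0.0049 -0.9999] jaw [ 0.34  0.94 -0.01]
[-238.8 -437.6    2.8]
side 181 [[489.4 201.2 131.3]
 [536.5 249.  137.5]] [0.00522068 0.02230821 0.12744066]
top 146 [[491.3 203.4 131.6]
 [540.5 241.2 139.7]] [-0.01065348 -0.03099776  0.1480747 ]
```

View pics/side4c.png

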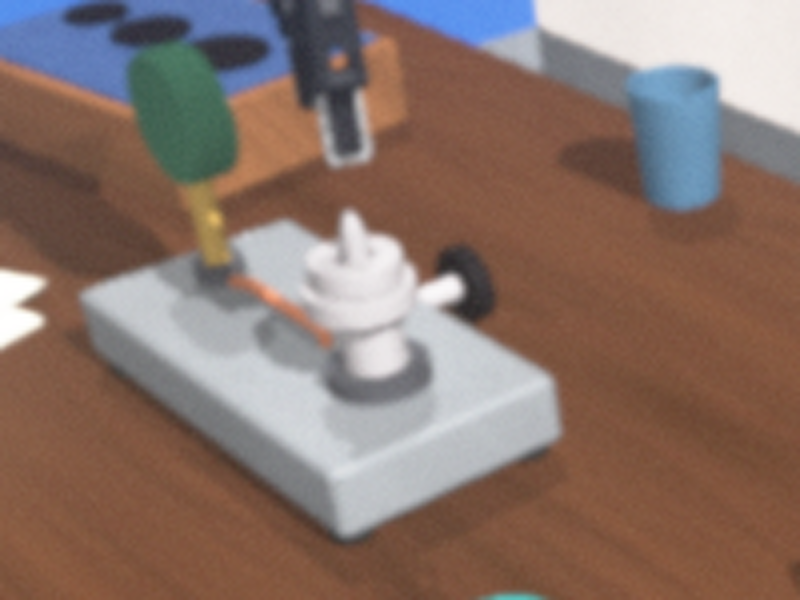

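Large and medium are both flat on the pin. Next, the small weight.

{"api": "servo_tool", "payload": {"rows": [[[-24, -44, 0], 0, 1], [[-48, -87, 0], 0, 1], [[-71, -130, 0], 0, 1], [[-95, -174, 10], 0, 1], [[-118, -217, 30], 0, 1], [[-135, -248, 50], 0, 1], [[-140, -257, 70], 0, 1], [[-140, -257, 70], 0, 1]]}}

```text
t: 16.85
tcp_pos: [0.5642, -0.0639, 0.2997]
tool_rot: [0.172, 0.985, -0.002, -0.009]
force: [-0.7, 0.6, -0.4]
finger_gap: 1.0
```

```bash
python3 -c "
from h import *
to((*S,.195))"
```

```text
t 16.85 tcp [564.2 -63.9 299.7] grasp [561.3 -64.2 134.8] gap 1.0 F [-0.7  0.6 -0.4] toolz [-0.018  -0.0018 -0.9998] jaw [ 0.34  0.94 -0.01]
[-102.3 -177.4  104.5]
```

{"api": "servo_tool", "payload": {"rows": [[[-24, -42, 20], 0, 1], [[-48, -84, 40], 0, 1], [[-72, -126, 60], 0, 1], [[-93, -162, 80], 0, 1], [[-102, -177, 95], 0, 1], [[-102, -177, 103], 0, 1], [[-102, -177, 103], 0, 1], [[-102, -177, 103], 0, 1]]}}

```text
t: 17.65
tcp_pos: [0.5983, -0.263, 0.1968]
tool_rot: [0.171, 0.985, -0.002, -0.009]
force: [0.3, -0.3, 0.3]
finger_gap: 0.999
```

```bash
python3 - <<'E'
from h import *
to((*S,.175))
s=snap('wrist','w3.png')
E
```

```text
t 17.65 tcp [ 598.3 -263.   196.8] grasp [ 595.1 -263.1   31.8] gap 0.999 F [ 0.3 -0.3  0.3] toolz [-1.920e-02 -5.000e-04 -9.998e-01] jaw [ 0.34  0.94 -0.01]
[-1.7 -2.5 21.8]
```

View pics/w3.png

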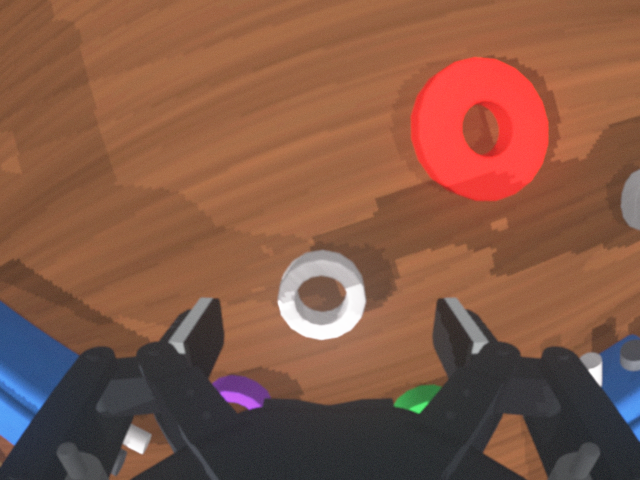

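The small weight is between the pads at (322,295), clear of the purple and green rings and the detectors.

{"api": "servo_tool", "payload": {"rows": [[[-2, -2.5, 12], 0, 1], [[-2, -2.5, 18], 0, 1], [[-2, -2.5, 22], 0, 0.8], [[-2, -2.5, 22], 0, 0.2], [[-2, -2.5, 22], 0, -0.3], [[-2, -2.5, 22], 0, -0.3], [[-2, -2.5, 22], 0, -0.3], [[-2, -2.5, 22], 0, -0.3]], "force": 40}}

```text
t: 18.5
tcp_pos: [0.5994, -0.2663, 0.1757]
tool_rot: [0.171, 0.985, -0.002, -0.008]
force: [0.3, 0.6, 2.5]
finger_gap: 0.443
```

```bash
python3 -c "
from h import *
to((*S,.175))"
```

```text
t 18.5 tcp [ 599.4 -266.3  175.7] grasp [ 596.5 -266.6   10.8] gap 0.443 F [0.3 0.6 2.5] toolz [-0.0173 -0.0019 -0.9998] jaw [ 0.34  0.94 -0.01]
[1.2 0.3 0.8]
```

{"api": "servo_tool", "payload": {"rows": [[[0, 0, -5], 0, -0.3], [[0, 0, -30], 0, -0.3], [[0, 0, -70], 0, -0.3], [[0, 0, -120], 0, -0.3], [[0, 0, -165], 0, -0.3], [[0, 0, -210], 0, -0.3], [[0, 0, -210], 0, -0.3], [[0, 0, -210], 0, -0.3]]}}

```text
t: 19.3
tcp_pos: [0.6028, -0.2658, 0.3871]
tool_rot: [0.171, 0.985, -0.003, -0.007]
force: [-0.8, 1.2, -1.1]
finger_gap: 0.446
```

```bash
python3 -c "
from h import *
to((*P,.385))"
```

```text
t 19.3 tcp [ 602.8 -265.8  387.1] grasp [ 600.3 -266.3  222.1] gap 0.446 F [-0.8  1.2 -1.1] toolz [-0.0153 -0.0032 -0.9999] jaw [ 0.34  0.94 -0.01]
[246.1 434.8   1.9]
```

{"api": "servo_tool", "payload": {"rows": [[[15, 26, 0], 0, -0.3], [[36, 64, 0], 0, -0.3], [[59, 104, 0], 0, -0.3], [[83, 146, 0], 0, -0.3], [[106, 188, 0], 0, -0.3], [[122, 215, 0], 0, -0.3], [[125, 220, 0], 0, -0.3], [[125, 220, 0], 0, -0.3]]}}

```text
t: 20.1
tcp_pos: [0.5584, -0.0153, 0.3852]
tool_rot: [0.17, 0.985, -0.003, -0.009]
force: [-0.7, -1.1, -2.2]
finger_gap: 0.443
```

```bash
python3 -c "
from h import *
to((*P,.385))"
```

```text
t 20.1 tcp [558.4 -15.3 385.2] grasp [555.1 -15.8 220.2] gap 0.443 F [-0.7 -1.1 -2.2] toolz [-0.0195 -0.0026 -0.9998] jaw [ 0.33  0.94 -0.01]
[118.7 214.4   0.4]
```

{"api": "servo_tool", "payload": {"rows": [[[18, 33, 0], 0, -0.3], [[41, 74, 0], 0, -0.3], [[63, 114, 0], 0, -0.3], [[86, 155, 0], 0, -0.3], [[107, 194, 0], 0, -0.3], [[118, 214, 0], 0, -0.3], [[118.5, 214, 0], 0, -0.3], [[118.5, 214, 0], 0, -0.3]]}}

```text
t: 20.9
tcp_pos: [0.5188, 0.2251, 0.3844]
tool_rot: [0.17, 0.985, -0.004, -0.01]
force: [-0.4, 0.4, -1.7]
finger_gap: 0.443
```

```bash
python3 -c "
from h import *
to((*P,.37),(*P,.3127))"
```

```text
t 20.9 tcp [518.8 225.1 384.4] grasp [515.4 224.5 219.4] gap 0.443 F [-0.4  0.4 -1.7] toolz [-0.0207 -0.0038 -0.9998] jaw [ 0.33  0.94 -0.01]
[ 0.6  1.5 14.4]
[-0.4  2.1 71.7]
```

{"api": "servo_tool", "payload": {"rows": [[[0.5, 1.5, 10], 0, -0.3], [[0.5, 1.5, 22], 0, -0.3], [[0.5, 1.5, 32], 0, -0.3], [[0, 2, 34], 0, -0.3], [[0, 2, 44], 0, -0.3], [[0, 2, 54], 0, -0.3], [[-0.5, 2, 63], 0, -0.3], [[-0.5, 2, 64], 0, -0.3]]}}

```text
t: 21.7
tcp_pos: [0.5182, 0.2265, 0.3189]
tool_rot: [0.17, 0.985, -0.004, -0.011]
force: [-0.6, 0.4, -0.4]
finger_gap: 0.449
```

```bash
python3 -c "
from h import *
to((*P,.3127))"
```

```text
t 21.7 tcp [518.2 226.5 318.9] grasp [514.3 225.8 153.9] gap 0.449 F [-0.6  0.4 -0.4] toolz [-0.0235 -0.0045 -0.9997] jaw [ 0.33  0.94 -0.01]
[-0.7  0.5  6.2]
```

{"api": "servo_tool", "payload": {"rows": [[[-1, 0.5, 2], 0, -0.3], [[-1, 0.5, 4], 0, -0.3], [[-1, 0.5, 5], 0, -0.3], [[-1, 0.5, 5.5], 0, -0.3], [[-1, 0.5, 6], 0, -0.3], [[-1, 0.5, 6.5], 0, -0.3], [[-1, 0.5, 7.2], 0, -0.3], [[-1, 0.5, 7.2], 0, -0.3]]}}

```text
t: 22.5
tcp_pos: [0.5192, 0.2266, 0.3127]
tool_rot: [0.17, 0.985, -0.004, -0.011]
force: [-1.2, -0.8, 4.1]
finger_gap: 0.445
```

```bash
python3 -c "
from h import *
to((*P,.3127))"
```

```text
t 22.5 tcp [519.2 226.6 312.7] grasp [515.4 225.9 147.7] gap 0.445 F [-1.2 -0.8  4.1] toolz [-0.0227 -0.0043 -0.9997] jaw [ 0.33  0.94 -0.01]
[ 0.4 -0.1  0. ]
```

{"api": "servo_tool", "payload": {"rows": [[[0, 0, 0], 0, 0.0], [[0, 0, 0], 0, 0.2], [[0, 0, 0], 0, 0.5], [[0, 0, 0], 0, 0.6], [[0, 0, 0], 0, 0.6], [[0, 0, -20], 0, 0.6], [[0, 0, -50], 0, 0.6], [[0, 0, -65], 0, 0.6]]}}

```text
t: 23.3
tcp_pos: [0.5212, 0.2271, 0.3795]
tool_rot: [0.17, 0.985, -0.003, -0.009]
force: [0.9, 0.0, 1.4]
finger_gap: 0.797
```

```bash
python3 - <<'E'
from h import *
to((*C,.32))
for n in('side','top'):
    s=snap(n,n+'5.png'); W=cloud(s).reshape(-1,3); W=W[np.isfinite(W[:,2])]
    r=np.hypot(W[:,0]-.515,W[:,1]-.226)
    t=W[(r<.036)&(W[:,2]>.147)&(W[:,2]<.158)&(r>.008)]
    if len(t): print(n,len(t),np.round(np.percentile(t,[2,50,98],axis=0)*1e3,1))
s=cv2.imread('pics/side5.png'); cv2.imwrite('pics/side5c.png',cv2.resize(s[110:260,100:300],(800,600),interpolation=cv2.INTER_CUBIC))
E
```

```text
t 23.3 tcp [521.2 227.1 379.5] grasp [517.9 226.5 214.6] gap 0.797 F [0.9 0.  1.4] toolz [-0.0199 -0.0036 -0.9998] jaw [ 0.33  0.94 -0.01]
[-189.  -250.5   58.8]
side 108 [[495.  206.7 147.3]
 [510.9 218.5 151.2]
 [531.4 243.6 153.5]]
top 43 [[496.1 210.6 147.3]
 [524.2 223.8 151.3]
 [533.9 236.7 156.5]]
```

View pics/side5c.png

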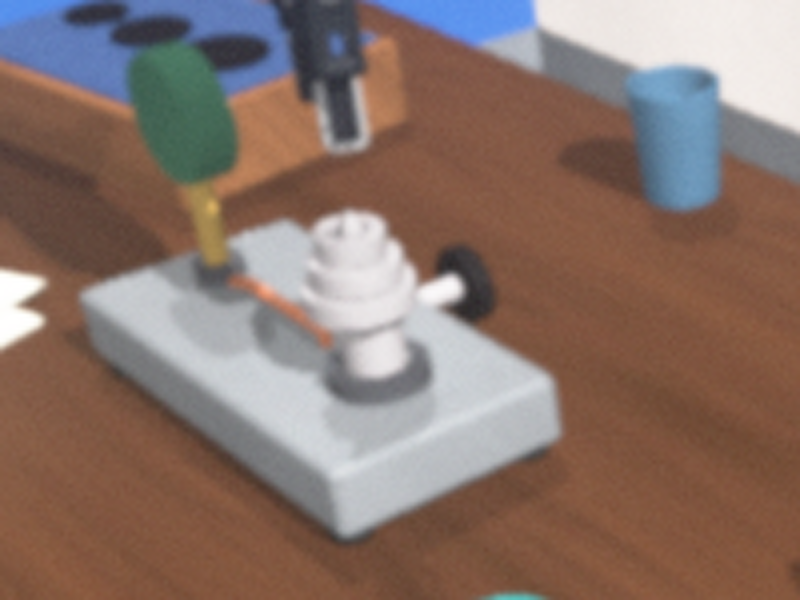

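All three weights are stacked flat. Now the cap.

{"api": "servo_tool", "payload": {"rows": [[[-20, -27, 0], 0, 0.6], [[-46, -62, 0], 0, 0.6], [[-73, -97, 0], 0, 0.6], [[-100, -132, 10], 0, 0.6], [[-127, -168, 25], 0, 0.6], [[-153, -203, 40], 0, 0.6], [[-176, -233, 55], 0, 0.6], [[-189, -250, 58], 0, 0.6]]}}

```text
t: 24.2
tcp_pos: [0.6146, -0.0747, 0.3181]
tool_rot: [0.171, 0.985, -0.003, -0.011]
force: [1.0, -0.4, -0.5]
finger_gap: 0.801
```

```bash
python3 -c "
from h import *
to((*C,.24),(*C,.195))"
```

```text
t 24.2 tcp [614.6 -74.7 318.1] grasp [611.  -75.  153.1] gap 0.801 F [ 1.  -0.4 -0.5] toolz [-0.0218 -0.002  -0.9998] jaw [ 0.34  0.94 -0.01]
[-0.9  2.6 78.1]
[ -1.8   3.  123.1]
```

{"api": "servo_tool", "payload": {"rows": [[[-1, 3, 20], 0, 0.6], [[-1, 3, 45], 0, 0.6], [[-1, 3, 70], 0, 0.6], [[-1.5, 3, 90], 0, 0.6], [[-2, 3, 98], 0, 0.6], [[-2, 3, 98], 0, 0.6], [[-2, 3, 98], 0, 0.6], [[-2, 3, 98], 0, 0.6]]}}

```text
t: 25.0
tcp_pos: [0.6159, -0.0726, 0.2213]
tool_rot: [0.171, 0.985, -0.003, -0.009]
force: [-0.4, 0.1, -0.7]
finger_gap: 0.8
```

```bash
python3 - <<'E'
from h import *
to((*C,.195))
s=snap('wrist','w4.png')
E
```

```text
t 25.0 tcp [615.9 -72.6 221.3] grasp [612.7 -73.1  56.4] gap 0.8 F [-0.4  0.1 -0.7] toolz [-0.0196 -0.0027 -0.9998] jaw [ 0.34  0.94 -0.01]
[ 1.1 -0.3 26.4]
```

View pics/w4.png

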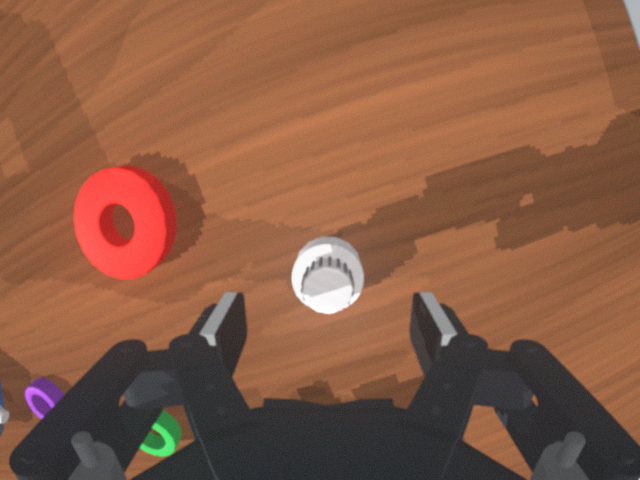

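The cap's knob is centred between the pads at (328,285).

{"api": "servo_tool", "payload": {"rows": [[[1, 0, 12], 0, 0.6], [[1, 0, 20], 0, 0.6], [[1, 0, 26], 0, 0.6], [[1, 0, 26], 0, 0.1], [[1, 0, 26], 0, -0.4], [[1, 0, 26], 0, -0.7], [[1, 0, 26], 0, -0.7], [[1, 0, 26], 0, -0.7]], "force": 40}}

```text
t: 25.85
tcp_pos: [0.6146, -0.0725, 0.1957]
tool_rot: [0.171, 0.985, -0.003, -0.009]
force: [0.0, -0.5, 0.6]
finger_gap: 0.255
```

```bash
python3 -c "
from h import *
to((*C,.195))"
```

```text
t 25.85 tcp [614.6 -72.5 195.7] grasp [611.5 -72.9  30.7] gap 0.255 F [ 0.  -0.5  0.6] toolz [-0.0188 -0.0029 -0.9998] jaw [ 0.34  0.94 -0.01]
[ 0.4 -0.2  0.7]
```

{"api": "servo_tool", "payload": {"rows": [[[0, 0, -5], 0, -0.7], [[0, 0, -30], 0, -0.7], [[0, 0, -70], 0, -0.7], [[0, 0, -120], 0, -0.7], [[0, 0, -165], 0, -0.7], [[0, 0, -200], 0, -0.7], [[0, 0, -200], 0, -0.7], [[0, 0, -200], 0, -0.7]]}}

```text
t: 26.65
tcp_pos: [0.618, -0.0717, 0.3967]
tool_rot: [0.171, 0.985, -0.003, -0.008]
force: [-0.0, -0.6, -2.1]
finger_gap: 0.257
```

```bash
python3 -c "
from h import *
to((*P,.395))"
```

```text
t 26.65 tcp [618.  -71.7 396.7] grasp [615.2 -72.3 231.8] gap 0.257 F [-0.  -0.6 -2.1] toolz [-0.017  -0.0034 -0.9998] jaw [ 0.34  0.94 -0.01]
[194.8 247.1   2.4]
```

{"api": "servo_tool", "payload": {"rows": [[[18, 23, 0], 0, -0.7], [[45, 57, 0], 0, -0.7], [[73, 92, 0], 0, -0.7], [[100, 127, 0], 0, -0.7], [[128, 162, 0], 0, -0.7], [[155, 197, 0], 0, -0.7], [[180, 228, 0], 0, -0.7], [[194, 246, 0], 0, -0.7]]}}

```text
t: 27.45
tcp_pos: [0.5159, 0.2277, 0.395]
tool_rot: [0.17, 0.985, -0.004, -0.011]
force: [0.9, 0.6, -1.9]
finger_gap: 0.254
```

```bash
python3 -c "
from h import *
to((*P,.385),(*P,.3487))"
```

```text
t 27.45 tcp [515.9 227.7 395. ] grasp [512.1 227.  230.1] gap 0.254 F [ 0.9  0.6 -1.9] toolz [-0.023  -0.004  -0.9997] jaw [ 0.33  0.94 -0.01]
[-3.3  0.2 10. ]
[-4.   0.6 46.3]
```

{"api": "servo_tool", "payload": {"rows": [[[-3, 0, 5], 0, -0.7], [[-3, 0, 10], 0, -0.7], [[-3.5, 0.5, 18], 0, -0.7], [[-3.5, 0.5, 24], 0, -0.7], [[-3.5, 0.5, 27], 0, -0.7], [[-3.5, 0.5, 27], 0, -0.7], [[-3.5, 0.5, 27], 0, -0.7], [[-3.5, 0.5, 27], 0, -0.7]]}}

```text
t: 28.25
tcp_pos: [0.5189, 0.2267, 0.3683]
tool_rot: [0.17, 0.985, -0.004, -0.011]
force: [0.1, -0.2, 0.1]
finger_gap: 0.259
```

```bash
python3 -c "
from h import *
to((*P,.3487))"
```

```text
t 28.25 tcp [518.9 226.7 368.3] grasp [515.2 226.  203.4] gap 0.259 F [ 0.1 -0.2  0.1] toolz [-0.0223 -0.0038 -0.9997] jaw [ 0.33  0.94 -0.01]
[-0.2  0.1 19.7]
```

{"api": "servo_tool", "payload": {"rows": [[[0, 0, 5], 0, -0.7], [[0, 0, 10], 0, -0.7], [[0, 0, 14], 0, -0.7], [[0, 0, 17], 0, -0.7], [[-0.3, 0, 18.5], 0, -0.7], [[-0.3, 0, 19.5], 0, -0.7], [[-0.3, 0, 20.5], 0, -0.7], [[-0.3, 0, 20.5], 0, -0.7]]}}

```text
t: 29.05
tcp_pos: [0.5187, 0.2265, 0.3486]
tool_rot: [0.17, 0.985, -0.004, -0.01]
force: [-1.4, -0.5, 3.9]
finger_gap: 0.261
```

```bash
python3 -c "
from h import *
to((*P,.3487))"
```

```text
t 29.05 tcp [518.7 226.5 348.6] grasp [515.1 225.9 183.7] gap 0.261 F [-1.4 -0.5  3.9] toolz [-0.0218 -0.0038 -0.9998] jaw [ 0.33  0.94 -0.01]
[ 0.1  0.1 -0. ]
```

The cap has contact at the expected height. Release, then back away.

{"api": "servo_tool", "payload": {"rows": [[[0, 0, 0], 0, -0.4], [[0, 0, 0], 0, -0.1], [[0, 0, 0], 0, 0.2], [[0, 0, 0], 0, 0.5], [[0, 0, 0], 0, 0.5], [[0, 0, -20], 0, 0.5], [[0, 0, -50], 0, 0.5], [[0, 0, -80], 0, 0.5]]}}

```text
t: 29.85
tcp_pos: [0.5204, 0.2268, 0.4289]
tool_rot: [0.17, 0.985, -0.004, -0.011]
force: [0.6, 0.1, 0.7]
finger_gap: 0.748
```

{"api": "servo_tool", "payload": {"rows": [[[-10, -30, 0], 0, 0.5], [[-30, -90, 0], 0, 0.5], [[-50, -150, 0], 0, 0.5], [[-60, -180, 0], 0, 0.5], [[-60, -180, 0], 0, 0.5], [[-60, -180, 0], 0, 0.5]]}}

```text
t: 30.45
tcp_pos: [0.5167, 0.0355, 0.4298]
tool_rot: [0.172, 0.985, -0.004, -0.011]
force: [-0.5, 0.8, -0.3]
finger_gap: 0.752
```

```bash
python3 - <<'E'
from h import *
to()
ims=[]
for n in('side','top'):
    s=snap(n,n+'6.png'); W=cloud(s).reshape(-1,3); W=W[np.isfinite(W[:,2])]
    r=np.hypot(W[:,0]-.515,W[:,1]-.226)
    for nm,a,b in(('knob top',.183,.192),('skirt top',.167,.174),('small top',.149,.1555),('med top',.133,.139),('large top',.117,.123)):
        t=W[(r<.04)&(W[:,2]>a)&(W[:,2]<b)]
        if len(t): print(n,nm,len(t),np.round(np.percentile(t,[2,50,98],axis=0)*1e3,1).tolist())
for n in('detector check',):
    a=cv2.imread('pics/top0.png').astype(int); b=cv2.imread('pics/top6.png').astype(int)
    bl=lambda i:(i[...,0]>i[...,2]+60)&(i[...,0]>110)
    for x in((280,340,110,210),(435,530,200,290)):
        f=lambda i:np.round(np.argwhere(bl(i)[x[2]:x[3],x[0]:x[1]]).mean(0),2); print(f(a),f(b))
s=cv2.imread('pics/side6.png'); t=cv2.imread('pics/top6.png')
cv2.imwrite('pics/end.png',np.hstack([cv2.resize(s[110:260,100:250],(400,400),interpolation=cv2.INTER_CUBIC),cv2.resize(t[100:400,100:400+0],(400,400))]))
E
```

```text
t 30.45 tcp [516.7  35.5 429.8] grasp [512.8  34.9 264.8] gap 0.752 F [-0.5  0.8 -0.3] toolz [-0.0235 -0.0037 -0.9997] jaw [ 0.34  0.94 -0.01]
side knob top 51 [[501.4, 214.4, 183.3], [513.4, 223.4, 185.9], [524.7, 233.7, 187.9]]
side skirt top 78 [[497.4, 209.6, 167.4], [508.0, 217.9, 170.2], [531.0, 237.6, 173.9]]
side small top 60 [[494.8, 206.5, 149.1], [507.1, 213.1, 151.6], [529.3, 233.6, 155.3]]
side med top 99 [[489.4, 200.8, 133.3], [505.2, 212.1, 135.9], [536.6, 240.4, 138.5]]
side large top 124 [[483.5, 195.3, 117.1], [499.8, 208.2, 119.9], [541.9, 245.3, 122.8]]
top large top 22 [[495.0, 195.6, 117.1], [504.7, 198.6, 119.5], [515.7, 202.3, 122.5]]
[50.69 29.73] [50.69 29.73]
[43.45 47.73] [43.45 47.73]
```

View pics/end.png

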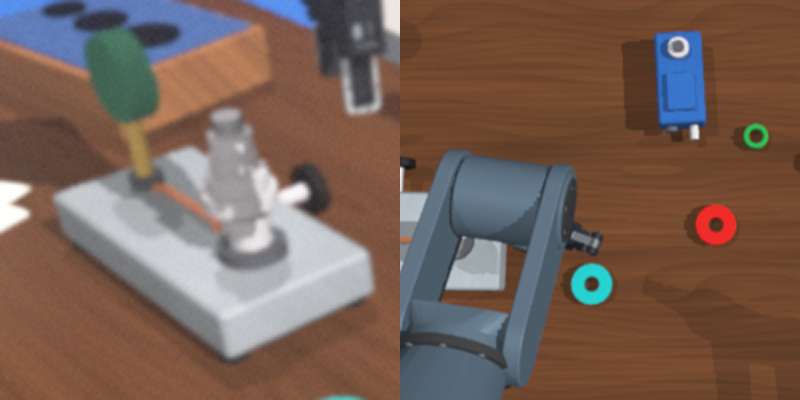

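The stack is complete and level: knob top about 186 mm (187 expected) and skirt top about 170 mm (171 expected). The detectors have not moved, so I'm handing in.

```bash
python3 -c "
from station import sign_off; print(sign_off())"
```

```text
the job is handed in; nothing more can be done
None
```

I threaded the large, medium and small weights over the carrier pin in that order and put the cap on top. Each piece was lowered until the wrist force showed contact (4–7 N) before I let go. The job was handed in after about 31 s, with the gripper open and clear.

**Stack:** the last side-camera depth readings, to about 1–2 mm, put the tops at these heights:

| Piece | Measured (mm) | Expected (mm) |
|---|---|---|
| Large weight | 120 | 121 |
| Medium weight | 136 | 137 |
| Small weight | 152 | 153 |
| Cap skirt | 170 | 171 |
| Cap knob | 186 | 187 |

All pieces are centred on the pin to within a few millimetres.

**Detectors:** both show exactly the same pixel positions in the top view as at the start. I did not touch the coloured look-alikes.

**What was less certain:**
- The tool drifted to about 1.3° of tilt over the moves. I corrected for it by aiming with the grasp point instead of the flange.
- The arm hid most of the stack in the final top view, so the last stack check rests on the side camera.

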